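# Load the tag carrier under the sprung bail and crank three rows

### The arm

A 6-joint arm with a two-finger parallel gripper is mounted at the origin on the work surface. World frame = base frame: x ahead of the robot, y to its left, z up, the work surface at z = 0. Lengths are in m, angles in rad, forces in N, time in s.
With the tool pointing down it reaches from about 0.375 to 0.75 m from the base axis. Payload 9 kg.
Tool frame: the origin (TCP) lies midway between the tips of the shut fingers; the grasp point (between the pads) lies 19 mm behind it (robot.grip_point_offset is the z of the grasp point in the tool frame, in m); z points along the fingers, y is the line along which they close (so a half turn about z gives the same grasp; the last joint's range is limited). The gripper opens to 85 mm and grips with 20 to 120 N. Pads are 22 mm wide; open, the fingers measure 114 mm over their backs; the gripper's body (76 mm by 85 mm) begins 54 mm behind the grasp point. The pads swing forward as they close: fully open they stand 13 mm farther back than shut.
Start: joints at [1.015, 0.104, 0.097, 1.564, 0, 1.353], TCP at [0.199, 0.566, 0.208] pointing down, gripper open.
Joint ranges: [-2.99, 2.99], [-0.84, 1.86], [-1.1, 1.16], [-1.84, 2.11], [-1.51, 1.56], [-3.14, 3.14]. Speed limits (rad/s): [2.22, 2.22, 2.57, 3.14, 3.14, 3.14].

### API

Orientations are given as a rotation vector (axis times angle).
In Python, from workcell import robot, claw, planner, eyes, sign_off, sensors gives the robot as it stands. The module is installed in compiled form; this text tells all that it offers. Calls block until the motion is done:
- robot.reach(position, orientation): joint-space move of the TCP to a pose.
- robot.movel(position, rotation=None, v=0.15, max_force=None): straight line of the TCP; rotation=None keeps the orientation; v is the mean speed in m/s. With max_force (N) it stops when the force on the tool has changed by that much, and returns True; else False.
- robot.goto_joints(angles): joint-space move.
- claw.grip(opening, grip_force=None): finger opening in m; grip_force is the grip in N (None keeps the last); returns when the fingers have stopped.
- robot.hold(seconds).
- planner.inverse_kinematics(position, orientation): joint angles nearest the present ones, or None.
- eyes.read_camera(name): name is "side" or "top"; returns (picture, depth): 420x560x3 uint8, red, green, blue; 420x560 float32, m along the optical axis (not along the pixel's ray), 0 where there is no reading.
- eyes.get_calibration(name): a dict with "fovy" (degrees; the focal length in pixels is half the picture's height over the tangent of half this angle, whatever the lens; pixels are square), "cx", "cy" (the principal point, pixels), "R" (3x3) and "t" (3): a world point X has camera coordinates R X + t. Camera axes: x right, y down, z forward; pixel columns grow to the right and rows downward; lengths in m; the calibration is good to about 2 mm. A picture is of the moment at which its call begins. get_calibration takes no time and is no camera call.
A pose or a line that the arm cannot do raises robot.MotionError and nothing moves.
- sign_off(): hands the job in; it is judged then, once.
Readings, each from a call of its own:
- sensors.read_time_s(): time.
- sensors.read_joint_pos(): joint angles.
- sensors.read_joint_velocities(): joint speeds.
- sensors.read_tau(): joint torques, N m.
- sensors.read_position(): TCP position.
- sensors.read_orientation(): TCP orientation.
- sensors.read_contact_force(): force on the tool from outside, world axes, zero at the start.
- sensors.read_torque(): the same for the moment, N m.
- sensors.read_opening(): finger opening in m.
- sensors.read_grasp_force(): force on a finger pad.
Only numpy, scipy, OpenCV 4.12 (cv2) and the standard library are available. Lean on these libraries where they do the work, as an engineer would, in place of code of your own. Each camera call takes 0.05 s, during which the arm holds its last target. There are 200 camera calls.

### The job

Push the tag carrier, rounded nose first and tags up, into the marking machine's channel so that its nose pushes back the sprung roller bail and slips beneath it, and on until it is fully home against the hidden end stop, gently enough not to shift the stop. Let go, then give the crank exactly three full turns clockwise (seen from above), so that its knob ends where it started. The carrier must stay home under the bail; leave the other things on the bench where they are.

Things in the scene. Friction and masses are not known exactly. Their poses are not given: they have to be found in the camera images.
- carrier: Loose tag carrier: grey plastic bar 200 (x) x 36 (y) x 16 (z) mm, about 0.16 kg, eleven thin white tags across its top; lies on the table, tags up. Origin: centre of its underside. +x points to its nose, a half round of radius 8 mm over the full width; the tail at -x is square. Grip it across its width, about 25 mm from the tail end, so that the nose end is free to go under the bail.
- carrier_nose (a point): The foremost point of the carrier's rounded nose, at mid height: 100 mm ahead of the carrier's origin and 8 mm above its underside.
- machine: Fixed grey hand-cranked tag-marking machine, 255 x 136 mm, case top at 100 mm. +x is the direction in which a carrier is pushed in, z up. The channel runs along +x on y = 0, its slippery plastic floor 30 mm above the table. Origin: at table height under the channel's centre line; base and floor begin at x = -10 mm (in front of that, open table); the case spans x = 85 to 245 mm.
- channel_mouth (a point): Middle of the channel floor at its entry, 30 mm above the table, x = 0 of the machine. From here to the case run guides 40 mm apart (carrier has 2 mm play each side) and 10 mm high, flared at the entry. Posts at machine x 21 to 39 mm, |y| 42 to 52 mm, 74 mm tall, carry the bail.
- tunnel_mouth (a point): Middle of the channel floor where it enters the case, 85 mm on from channel_mouth; the tunnel is 30 mm high. The end stop is hidden in it, set differently each time: when home, the carrier's nose is 15 to 40 mm beyond this point (100 to 125 mm from the machine's origin along x), and its tail sticks out 75 to 100 mm before channel_mouth.
- bail (a joint): Sprung hold-down bail, a steel U hinged at machine x = 30, height 64 mm, with a free black roller (diameter 10, length 38 mm) across the channel; rad, 0 at rest, grows as pushed back and up, about 0.31 when bearing on the carrier's top (about 8 N). The carrier's nose pushed along the floor lifts it: about 10 N for the first 15 mm, then only a sliding drag of about 3 to 5 N (more if you press down).
- bail_roller (a point): Centre of the bail's roller; at rest 66 mm from the machine's origin along its x and 9 mm above the channel floor.
- pin (a joint): Sprung feeler pin that sticks 6 mm out of the hidden stop's face, towards the carrier; m, 0 when free, 0.006 when fully pressed, i.e. the carrier is home against the stop. It yields to under 1.5 N, so the bail's pressure keeps the carrier in when let go.
- stop_block (a joint): How far the hidden end stop has been shoved from its setting, m, 0 at the start. Its friction clamp yields at about 28 N of push; it must not be shifted: about 8 N more than the sliding drag is a firm enough push.
- crank (a joint): The crank on top of the case, a vertical axis 175 mm from the machine's origin along its x (y = 0); rad, grows clockwise seen from above; starts anywhere from -1.5 to 1.5; one turn is 6.283. At 0 the knob lies towards the machine's +y from the axis. Light friction (about 2 N at the knob); it stays where it is left.
- crank_knob (a point): On the axis, at a good grip height, of the crank's upright black knob (diameter 24 mm, 45 mm tall, spinning freely), 50 mm from the crank's axis and 146 mm above the table. The knob spans 121 to 166 mm above the table; the steel crank arm is just below it.
- rail_offcut: Bystander: offcut of steel mounting rail, 220 x 35 x 7 mm, origin under its centre. Leave alone.
- spool: Bystander: metal wire spool, 64 mm diameter, 60 mm tall, standing. Leave alone.
- driver: Bystander: screwdriver lying on the table. Leave alone.
- crimper: Bystander: crimping pliers with red handles, about 170 mm long, lying. Leave alone.
- phone: Bystander: black phone 160 x 75 x 9 mm. Leave alone.
- breaker: Bystander: white three-pole breaker 70 x 54 x 84 mm. Leave alone.
Things that resemble listed ones, but are neither listed nor needed, are in the scene too. Of the things like the carrier, leave any that is blue; of the rest the larger one is meant.

How it is judged:
By the outcome, as a careful person would: the job done as asked, in the order asked, and still so for the second after the job is handed in, with the robot touching nothing.
It also fails if it takes over 72 s, if anything falls off the work surface, if the arm or the gripper's body presses on something with over 40 N, if the wrist force passes 120 N, or if a joint passes its speed limit or range.

## Working session

There is one attempt and no reset: what is moved stays moved. The work goes in short steps, each a Python script; the robot and the scene stay as the last script left them, time stands still between calls to the robot, and variables do not carry over. Pictures are saved under pics/ and viewed, at most 10 in all, crops included, and the job is handed in when it is done.

```bash
mkdir -p pics; cat > h.py <<'E'
import numpy as np, cv2
from workcell import robot, claw, planner, eyes, sign_off, sensors
def snap(n,f):
    p,d=eyes.read_camera(n); cv2.imwrite(f'pics/{f}.png',p[:,:,::-1]); np.save(f'pics/{f}.npy',d); return p,d
def K(n):
    c=eyes.get_calibration(n); f=210/np.tan(np.radians(c['fovy'])/2); return c,f
def px2w(n,u,v,z):   # depth z along axis
    c,f=K(n); X=np.array([(u-c['cx'])/f*z,(v-c['cy'])/f*z,z]); return np.array(c['R']).T@(X-np.array(c['t']))
def pxplane(n,u,v,h):
    c,f=K(n); R=np.array(c['R']);o=-R.T@np.array(c['t']); r=R.T@np.array([(u-c['cx'])/f,(v-c['cy'])/f,1]); return o+r*(h-o[2])/r[2]
def proj(n,X):
    c,f=K(n); q=np.array(c['R'])@np.array(X)+np.array(c['t']); return np.array([c['cx']+f*q[0]/q[2],c['cy']+f*q[1]/q[2]])
E
python3 - <<'E'
from h import *
for n in('side','top'):
    snap(n,n+'0'); print(n,eyes.get_calibration(n))
print(sensors.read_time_s(),sensors.read_orientation(),robot.grip_point_offset)
E
```

```text
side {'fovy': 54.75565942538878, 'cx': 284.4908856380938, 'cy': 208.6391623471557, 'R': array([[ 0.87544826, -0.48329637, -0.0038683 ],
       [-0.28115612, -0.5027465 , -0.81743329],
       [ 0.39311777,  0.71670815, -0.57601028]]), 't': array([-0.45333398,  0.18831419,  1.0166028 ])}
top {'fovy': 46.78813308887199, 'cx': 283.2340867312375, 'cy': 206.49771067901068, 'R': array([[-0.02801141, -0.99951619, -0.01351833],
       [-0.98272124,  0.03001095, -0.18264256],
       [ 0.18295989,  0.00816867, -0.98308644]]), 't': array([-0.05604308,  0.47225429,  1.67274164])}
0.1 [-5.28045735e-01 -3.09644542e+00  1.69062699e-03] -0.0187
```

View pics/top0.png

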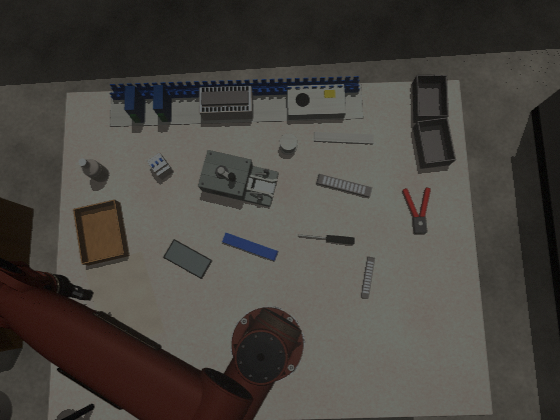

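View pics/side0.png

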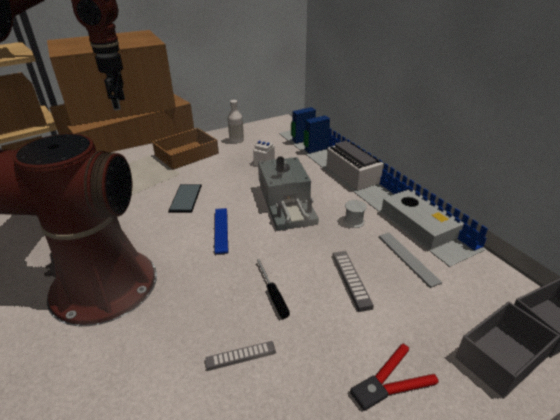

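The top view shows the machine at about (238,180) with its mouth at the right. The larger grey carrier is at (343,185). The small decoy is at (368,277) and the blue one at (250,247). Next I'll enlarge both views.

```bash
python3 - <<'E'
import cv2,numpy as np
a=cv2.imread('pics/top0.png')[140:215,190:380]; a=cv2.resize(a,None,fx=4.2,fy=4.2,interpolation=cv2.INTER_CUBIC)
cv2.imwrite('pics/topc.png',cv2.convertScaleAbs(a,alpha=1.5))
a=cv2.imread('pics/side0.png')[145:315,240:400]; a=cv2.resize(a,None,fx=3.5,fy=3.5,interpolation=cv2.INTER_CUBIC)
cv2.imwrite('pics/sidec.png',cv2.convertScaleAbs(a,alpha=1.3))
E
```

```text
(no output)
```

View pics/topc.png

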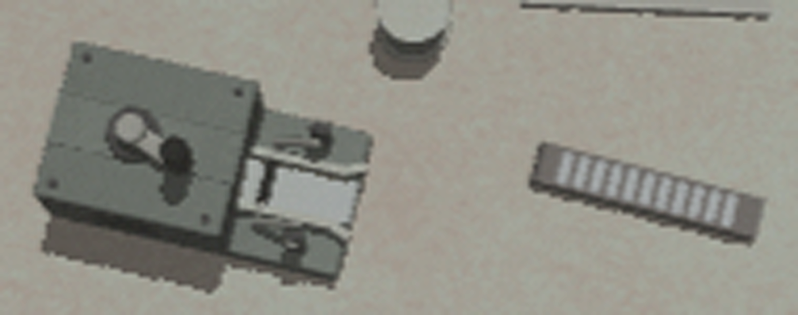

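View pics/sidec.png

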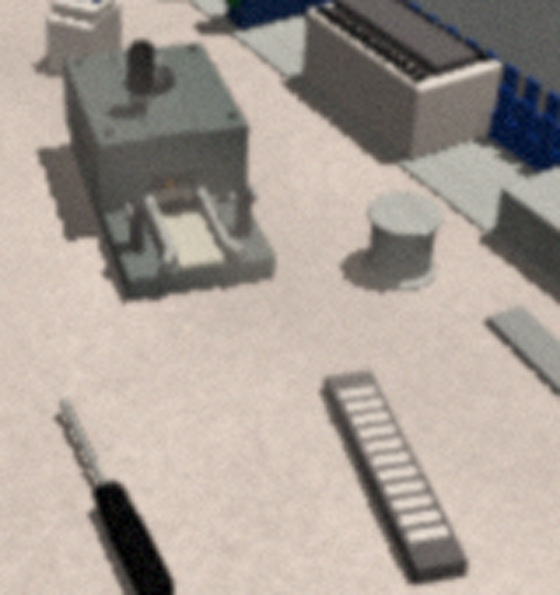

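The crop gives the case-top corners at about (75,42), (260,82), (222,238) and (38,195). The carrier spans (540,145) to (765,200), and the nose end isn't clear yet. I'll fit poses and profile the carrier's ends.

```bash
cat > m.py <<'E'
from h import *
T=lambda p:(p[0]/4.2+190,p[1]/4.2+140)
S=lambda p:(p[0]/3.5+240,p[1]/3.5+145)
print('case top',[pxplane('top',*T(p),.1)[:2].round(4) for p in[(75,42),(260,82),(222,238),(38,195)]])
print('case top side',[pxplane('side',*S(p),.1)[:2].round(4) for p in[(66,60),(198,45),(246,128),(104,138)]])
print('base front top', [pxplane('top',*T(p),.03)[:2].round(4) for p in[(371,133),(338,275)]])
# carrier from depth, both views
for n,box in(('top',(315,390,165,205)),('side',(325,380,245,315))):
    d=np.load(f'pics/{n}0.npy'); c,f=K(n)
    v,u=np.mgrid[box[2]:box[3],box[0]:box[1]]; z=d[v,u]
    P=np.stack([(u-c['cx'])/f*z,(v-c['cy'])/f*z,z],-1)
    W=(P-c['t'])@np.array(c['R'])
    m=(W[...,2]>.007)&(W[...,2]<.03)&(z>0)
    Q=W[m]; 
    rect=cv2.minAreaRect((Q[:,:2]*1000).astype(np.float32)); print(n,len(Q),rect, 'zmed',np.median(Q[:,2]))
    b=cv2.boxPoints(rect); e=[b[1]-b[0],b[2]-b[1]]; a=max(e,key=np.linalg.norm); a=a/np.linalg.norm(a); a=a*np.sign(a[1])
    s=(Q[:,:2]*1000-rect[0])@a
    I=cv2.imread(f'pics/{n}0.png')[box[2]:box[3],box[0]:box[1]].mean(-1)[m]
    print('axis(+y)',a)
    for lo in list(range(-108,-70,4))+list(range(70,108,4)):
        k=(s>=lo)&(s<lo+4)
        if k.any(): print(lo,k.sum(),(Q[k,2]*1000).min().round(1),np.median(Q[k,2]*1000).round(1),I[k].mean().round())
for n,(x0,x1,y0,y1) in(('top',(310,385,165,210)),('side',(325,385,240,320))):
    a=cv2.imread(f'pics/{n}0.png')[y0:y1,x0:x1]; k=8 if n=='top' else 7
    a=cv2.resize(a,None,fx=k,fy=k,interpolation=cv2.INTER_NEAREST); cv2.imwrite(f'pics/car_{n}.png',cv2.convertScaleAbs(a,alpha=1.8))
E
python3 m.py
```

```text
case top [array([0.6688, 0.1877]), array([0.6294, 0.0341]), array([0.4984, 0.0673]), array([0.5391, 0.2181])]
case top side [array([0.5397, 0.2119]), array([0.6619, 0.1771]), array([0.6218, 0.0266]), array([0.5076, 0.0718])]
base front top [array([ 0.6013, -0.0556]), array([ 0.4779, -0.0244])]
top 642 ((551.1829833984375, -321.3526611328125), (269.15972900390625, 145.56275939941406), 88.23724365234375) zmed 0.014562327448334973
axis(+y) [0.03076115 0.99952674]
-108 1 8.8 8.8 108.0
-96 1 7.2 7.2 108.0
-92 1 8.7 8.7 107.0
-88 1 9.6 9.6 106.0
-84 1 7.3 7.3 108.0
-76 2 7.2 8.2 106.0
-72 2 7.5 11.4 99.0
70 12 9.0 13.5 94.0
74 10 10.0 12.0 91.0
78 13 7.4 12.6 88.0
82 12 7.8 14.3 89.0
86 12 8.8 14.4 99.0
90 10 7.7 14.6 88.0
94 16 7.5 12.4 84.0
98 18 7.2 15.8 94.0
102 11 7.2 13.9 92.0
106 11 7.1 13.6 76.0
side 925 ((547.47998046875, -292.6990966796875), (200.28392028808594, 38.07944107055664), 73.45203399658203) zmed 0.015024576865174775
axis(+y) [0.28481787 0.9585817 ]
-104 1 16.9 16.9 57.0
-100 43 7.2 11.8 54.0
-96 24 10.8 15.4 74.0
-92 22 11.0 15.0 79.0
-88 18 10.7 15.2 76.0
-84 30 7.2 15.1 76.0
-80 16 9.5 15.0 85.0
-76 25 9.7 15.4 114.0
-72 20 9.3 14.9 134.0
70 13 14.2 15.7 134.0
74 17 10.5 15.2 131.0
78 11 11.0 15.2 118.0
82 13 9.1 14.9 98.0
86 19 10.7 14.8 93.0
90 12 9.8 15.5 97.0
94 10 11.2 13.6 104.0
98 3 12.3 13.5 118.0
```

View pics/car_side.png

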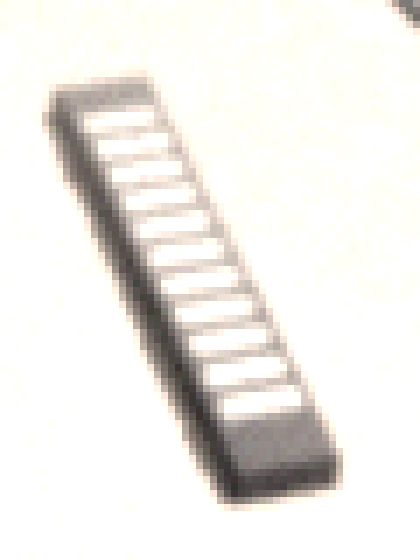

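The near end is a sharp square face and the far (+y) end is rounded, with its height falling off. So the nose already points towards the machine. Next I'll fit the machine and crank from depth.

```bash
cat > m2.py <<'E'
from h import *
for n,box in(('top',(190,290,140,215)),('side',(250,325,145,235))):
    d=np.load(f'pics/{n}0.npy'); c,f=K(n)
    v,u=np.mgrid[box[2]:box[3],box[0]:box[1]]; z=d[v,u]
    W=(np.stack([(u-c['cx'])/f*z,(v-c['cy'])/f*z,z],-1)-c['t'])@np.array(c['R'])
    Z=W[...,2]
    m=((abs(Z-.1)<.008)&(z>0)).astype(np.uint8)
    lab,L,st,_=cv2.connectedComponentsWithStats(cv2.morphologyEx(m,cv2.MORPH_OPEN,np.ones((3,3))))
    i=1+st[1:,4].argmax(); 
    r=cv2.minAreaRect((W[L==i][:,:2]*1000).astype(np.float32)); print(n,'case',r,np.median(Z[L==i]))
    k=(Z>.13)&(Z<.18)&(z>0); print('knob',k.sum(),W[k].min(0),W[k].max(0),np.median(W[k],0))
    k=(Z>.158)&(Z<.175)&(z>0); print('knobtop',k.sum(),W[k].mean(0))
T=lambda p:(p[0]/4.2+190,p[1]/4.2+140)
c=[pxplane('top',*T(p),.015)[:2] for p in[(540,144),(765,199),(754,244),(530,187)]]
print('carrier top',cv2.minAreaRect((np.array(c)*1000).astype(np.float32)),np.mean(c,0), c)
# overlay hypothesised model
def over(n,box,k,yaw,cen,out):
    a=cv2.imread(f'pics/{n}0.png')[box[2]:box[3],box[0]:box[1]]; a=cv2.convertScaleAbs(cv2.resize(a,None,fx=k,fy=k,interpolation=cv2.INTER_CUBIC),alpha=1.4)
    ex=np.array([np.cos(yaw),np.sin(yaw)]);ey=np.array([-ex[1],ex[0]]);o=np.array(cen)-.165*ex
    def line(pts,col):
        q=[((proj(n,[*(o+p[0]*ex+p[1]*ey),p[2]])-[box[0],box[2]]+.5)*k).astype(int) for p in pts]
        cv2.polylines(a,[np.array(q)],False,col,1)
    line([(.085,-.068,.1),(.245,-.068,.1),(.245,.068,.1),(.085,.068,.1),(.085,-.068,.1)],(0,0,255))
    for s in(-1,1): line([(0,s*.02,.04),(.085,s*.02,.04)],(0,0,255)); line([(.021,s*.042,.074),(.039,s*.042,.074),(.039,s*.052,.074),(.021,s*.052,.074),(.021,s*.042,.074)],(255,0,0))
    line([(-.01,-.068,0),(-.01,.068,0)],(0,255,0)); line([(-.01,-.02,.03),(-.01,.02,.03)],(0,255,255)); line([(.066,-.019,.039),(.066,.019,.039)],(255,0,255))
    return a
def both(yaw,cen,out):
    A=over('top',(190,290,140,215),5,yaw,cen,out);B=over('side',(250,325,145,240),4,yaw,cen,out)
    h=max(A.shape[0],B.shape[0]);A=cv2.copyMakeBorder(A,0,h-A.shape[0],0,0,0);B=cv2.copyMakeBorder(B,0,h-B.shape[0],0,0,0)
    cv2.imwrite(out,np.hstack([A,B])[:600,:800])
if __name__=='__main__': both(np.radians(75.6),(.5835,.1245),'pics/ov1.png')
E
python3 m2.py
```

```text
top case ((585.5703735351562, 129.91146850585938), (161.55477905273438, 136.51321411132812), 75.90941619873047) 0.09883649647032884
knob 57 [0.54647361 0.08831765 0.1303397 ] [0.58723746 0.14458233 0.17119954] [0.55495737 0.09926638 0.16172664]
knobtop 39 [0.5575858  0.09998369 0.1638851 ]
side case ((584.4203491210938, 128.79388427734375), (165.4237823486328, 136.40280151367188), 74.8191146850586) 0.09854368621464948
knob 94 [0.54578272 0.08665069 0.13015307] [0.56530675 0.10916249 0.16624592] [0.55366754 0.09224806 0.15234578]
knobtop 34 [0.55555671 0.0965923  0.16277454]
carrier top ((543.7500610351562, -291.29443359375), (198.8467559814453, 40.873863220214844), 74.02137756347656) [ 0.54414584 -0.2914203 ] [array([ 0.59076652, -0.2013382 ]), array([ 0.53602826, -0.39250238]), array([ 0.49689485, -0.38068744]), array([ 0.55289371, -0.19115315])]
```

View pics/ov1.png

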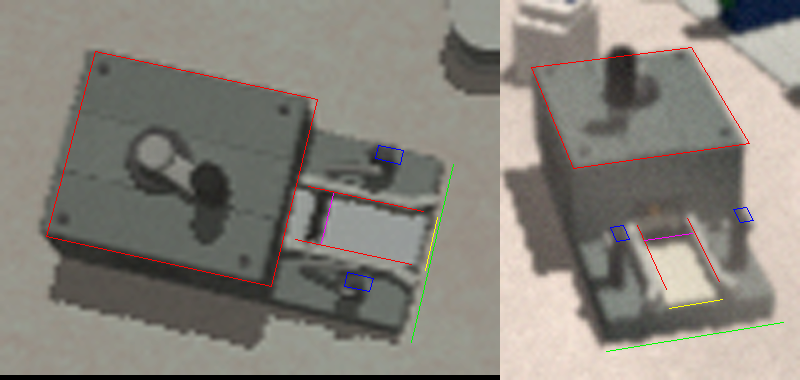

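The overlay needs shifting about 5 mm towards +y, which agrees with the depth rectangles. I'll redraw with the mean of the depth fits.

```bash
python3 - <<'E'
from m2 import *
both(np.radians(75.5),(.585,.1293),'pics/ov2.png')
for t in (74.8,75.5,75.9):
    y=np.radians(t);ex=np.array([np.cos(y),np.sin(y)]);print((np.array([.585,.1293])-.165*ex),(np.array([.585,.1293])+.01*ex))
E
```

```text
top case ((585.5703735351562, 129.91146850585938), (161.55477905273438, 136.51321411132812), 75.90941619873047) 0.09883649647032884
knob 57 [0.54647361 0.08831765 0.1303397 ] [0.58723746 0.14458233 0.17119954] [0.55495737 0.09926638 0.16172664]
knobtop 39 [0.5575858  0.09998369 0.1638851 ]
side case ((584.4203491210938, 128.79388427734375), (165.4237823486328, 136.40280151367188), 74.8191146850586) 0.09854368621464948
knob 94 [0.54578272 0.08665069 0.13015307] [0.56530675 0.10916249 0.16624592] [0.55366754 0.09224806 0.15234578]
knobtop 34 [0.55555671 0.0965923  0.16277454]
carrier top ((543.7500610351562, -291.29443359375), (198.8467559814453, 40.873863220214844), 74.02137756347656) [ 0.54414584 -0.2914203 ] [array([ 0.59076652, -0.2013382 ]), array([ 0.53602826, -0.39250238]), array([ 0.49689485, -0.38068744]), array([ 0.55289371, -0.19115315])]
[ 0.54173879 -0.02992772] [0.58762189 0.13895016]
[ 0.5436873  -0.03044436] [0.5875038  0.13898148]
[ 0.54480352 -0.03072888] [0.58743615 0.13899872]
```

View pics/ov2.png

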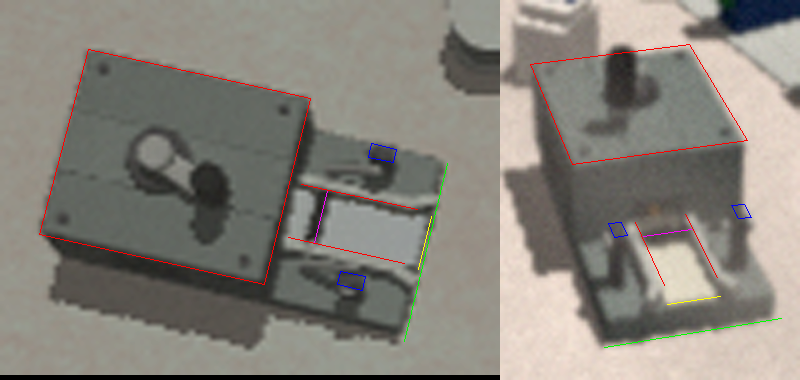

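The fit is now good in both views: the machine yaw is about 75.5° and the mouth is at about (0.544, -0.030). I'll go and grip the carrier.

```bash
cat >> h.py <<'E'
from scipy.spatial.transform import Rotation as Ro
YAW=np.radians(75.5); O=np.array([.5437,-.0304])
def mach(x,y=0,yaw=YAW): 
    ex=np.array([np.cos(yaw),np.sin(yaw)]); return O+x*ex+y*np.array([-ex[1],ex[0]])
def down(yaw,s=1):
    x=s*np.array([np.cos(yaw),np.sin(yaw),0]); z=np.array([0,0,-1.]); return Ro.from_matrix(np.column_stack([x,np.cross(z,x),z])).as_rotvec()
F=lambda:np.round(sensors.read_contact_force(),1)
t=lambda:round(sensors.read_time_s(),2)
E
python3 - <<'E'
from h import *
yaw=np.radians(73.7); C=np.array([.5465,-.292]); g=C-.075*np.array([np.cos(yaw),np.sin(yaw)])
best=[]
for s in(1,-1):
    q=planner.inverse_kinematics([*g,.1],down(yaw,s)); q2=planner.inverse_kinematics([*mach(-.07),.1],down(YAW,s)); print(s,q,q2)
    if q is not None and q2 is not None: best.append((abs(q[5]),s))
s=min(best)[1]; print('s',s)
robot.reach([*g,.08],down(yaw,s)); claw.grip(.055,60)
f0=F(); hit=robot.movel([*g,-.008],v=.05,max_force=5); p=sensors.read_position(); print(t(),'touch',hit,p,f0,F())
robot.movel([*g,p[2]+.003],v=.05)
claw.grip(.02,100); print(t(),sensors.read_opening(),sensors.read_grasp_force(),sensors.read_position(),F())
E
```

```text
1 [-0.80998509  0.22955338  0.04051223  1.38175518  0.          1.04529991] [-0.42901234 -0.08622805 -0.28909998  1.3679244   0.          1.39485673]
-1 [-0.80998509  0.22955338  0.04051223  1.38175518  0.         -2.09629275] [-0.42901234 -0.08622805 -0.28909998  1.3679244   0.         -1.74673592]
s 1
5.88 touch False [ 0.5256175  -0.36416362 -0.00767395] [-0.3  0.2 -0.6] [ 0.4 -0.4 -0.7]
6.57 0.020014782192994185 0.0 [ 0.5254265  -0.36394439 -0.00473781] [ 1.  -0.2  0.7]
```

```bash
python3 - <<'E'
from h import *
A,_=snap('top','t1'); B,_=snap('side','s1')
a=cv2.resize(A[160:230,300:390],None,fx=4.4,fy=4.4,interpolation=cv2.INTER_CUBIC); b=cv2.resize(B[220:340,300:400],None,fx=4,fy=4,interpolation=cv2.INTER_CUBIC)
b=b[:480]; a=cv2.copyMakeBorder(a,0,480-a.shape[0],0,0,0)
cv2.imwrite('pics/g1.png',cv2.convertScaleAbs(np.hstack([a,b])[:,:800,::-1],alpha=1.4))
E
```

```text
(no output)
```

View pics/g1.png

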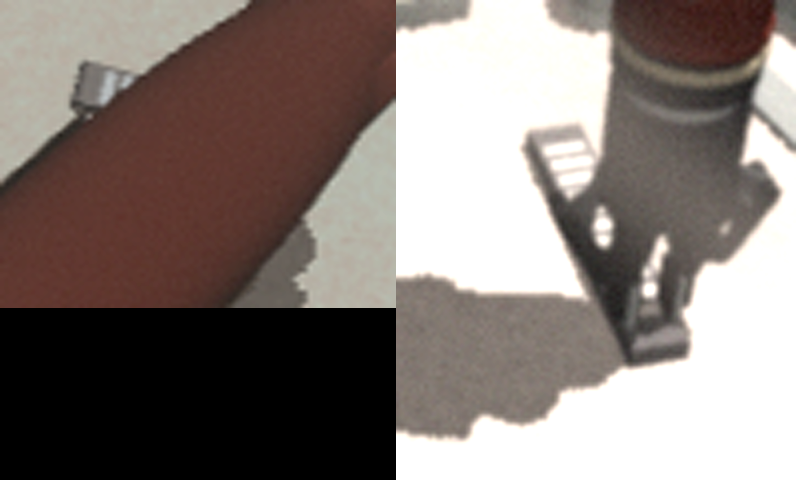

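The fingers appear to have closed above the tail, about 20–25 mm apart, not around it. I'll check their actual height from depth.

```bash
python3 - <<'E'
from h import *
print(sensors.read_position(),sensors.read_opening(),sensors.read_grasp_force(),F(),t(),Ro.from_rotvec(sensors.read_orientation()).as_matrix().round(3).tolist(),sensors.read_joint_pos())
d=np.load('pics/s1.npy')
print(proj('side',[.5256,-.3642,0]),proj('side',[.5256,-.3642,.02]))
for v in range(284,312,2):
    print(v,[(px2w('side',u,v,d[v,u])*1000).round().astype(int).tolist() for u in range(356,376,3)])
E
```

```text
[ 0.52544018 -0.36395923 -0.00471428] 0.02009454804360735 0.0 [-0.1 -0.4 -0. ] 6.67 [[0.281, 0.96, -0.0], [0.96, -0.281, 0.0], [0.0, -0.0, -1.0]] [-8.09958976e-01  2.90982749e-01 -8.18537685e-02  1.19800751e+00
 -1.65611974e-05  1.04532552e+00]
[361.53878197 302.89073631] [362.43943662 297.05929846]
284 [[504, -360, 70], [498, -376, 88], [506, -377, 84], [571, -319, 0], [536, -365, 58], [531, -379, 73], [539, -380, 71]]
286 [[501, -364, 68], [503, -371, 74], [549, -333, 17], [569, -322, -3], [535, -367, 54], [532, -379, 67], [540, -380, 64]]
288 [[499, -368, 67], [505, -371, 67], [544, -339, 18], [564, -329, -1], [534, -369, 51], [537, -375, 54], [540, -382, 59]]
290 [[500, -367, 59], [503, -373, 63], [543, -341, 14], [537, -358, 32], [532, -372, 47], [536, -378, 51], [544, -378, 47]]
292 [[502, -366, 50], [507, -370, 52], [537, -348, 16], [537, -359, 26], [532, -373, 41], [534, -380, 47], [574, -351, 0]]
294 [[504, -364, 42], [507, -371, 47], [535, -351, 13], [535, -361, 22], [531, -375, 38], [535, -381, 41], [571, -355, -2]]
296 [[504, -365, 36], [509, -370, 38], [529, -359, 17], [
[... 221 characters left out ...]
, 30], [522, -368, 15], [528, -371, 16], [535, -374, 14], [540, -379, 16], [558, -371, -1]]
302 [[508, -364, 13], [512, -370, 16], [518, -373, 16], [524, -377, 16], [530, -380, 17], [538, -381, 13], [554, -376, -1]]
304 [[507, -365, 7], [507, -376, 18], [514, -378, 16], [520, -382, 16], [527, -384, 15], [534, -387, 14], [549, -381, 0]]
306 [[505, -369, 5], [504, -380, 17], [511, -382, 15], [518, -385, 14], [524, -388, 13], [532, -390, 11], [545, -387, 1]]
308 [[504, -371, 1], [504, -381, 11], [511, -383, 10], [519, -385, 7], [524, -389, 7], [532, -391, 5], [543, -390, -2]]
310 [[502, -374, -2], [504, -382, 5], [512, -383, 1], [519, -386, 1], [527, -388, -2], [533, -391, -2], [540, -393, -4]]
```

```bash
python3 - <<'E'
from h import *
g=sensors.read_position(); robot.movel([g[0],g[1],.1]); 
claw.grip(.055,60)
A,_=snap('side','s2'); d=np.load('pics/s2.npy'); p=sensors.read_position(); print(p,sensors.read_opening())
c,f=K('side'); v,u=np.mgrid[200:330,320:420]; z=d[v,u]
W=(np.stack([(u-c['cx'])/f*z,(v-c['cy'])/f*z,z],-1)-c['t'])@np.array(c['R'])
ex=np.array([.281,.96]); r=W[...,:2]-p[:2]; a=r@ex; b=r@np.array([.96,-.281])
k=(z>0)&(W[...,2]>.04)&(abs(a)<.08)&(abs(b)<.08)
for zz in range(85,180,5):
    q=k&(abs(W[...,2]*1000-zz)<2.5)
    if q.any(): print(zz,q.sum(),'along',a[q].min().round(3),a[q].max().round(3),'across',b[q].min().round(3),b[q].max().round(3), np.sort(b[q]).round(3)[::max(1,q.sum()//8)])
b=cv2.resize(A[140:340,280:440],None,fx=3,fy=3,interpolation=cv2.INTER_CUBIC)
cv2.imwrite('pics/g2.png',cv2.convertScaleAbs(b[:,:,::-1],alpha=1.8))
E
```

```text
[ 0.52539424 -0.36389889  0.09983264] 0.05499151558496055
125 2 along -0.008 0.005 across -0.034 0.027 [-0.034  0.027]
130 17 along -0.012 0.009 across -0.034 0.03 [-0.034 -0.034 -0.029  0.026  0.026  0.027  0.027  0.028  0.03 ]
135 22 along -0.013 0.008 across -0.039 0.039 [-0.039 -0.037 -0.035 -0.032 -0.029  0.027  0.027  0.028  0.03   0.033
  0.037]
140 35 along -0.015 0.01 across -0.042 0.041 [-0.042 -0.041 -0.038 -0.034 -0.03   0.026  0.027  0.029  0.038]
145 34 along -0.013 0.009 across -0.042 0.04 [-0.042 -0.041 -0.035 -0.03   0.026  0.027  0.028  0.031  0.04 ]
150 34 along -0.014 0.007 across -0.042 0.038 [-0.042 -0.041 -0.037 -0.034 -0.029  0.027  0.027  0.03   0.037]
155 33 along -0.013 0.008 across -0.042 0.039 [-0.042 -0.041 -0.037 -0.034 -0.029  0.026  0.027  0.028  0.039]
160 33 along -0.012 0.011 across -0.042 0.039 [-0.042 -0.039 -0.034 -0.03   0.027  0.027  0.029  0.031  0.039]
165 30 along -0.014 0.009 across -0.043 0.037 [-0.043 -0.036 -0.031  0.026  0.028  0.029  0.029  0.029  0.031  0.033]
170 30 along -0.016 0.008 across -0.056 0.057 [-0.056 -0.043 -0.04  -0.036  0.027  0.029  0.029  0.033  0.038  0.047]
175 64 along -0.015 0.01 across -0.06 0.058 [-0.06  -0.049 -0.041 -0.035 -0.03   0.028  0.034  0.044]
```

View pics/g2.png

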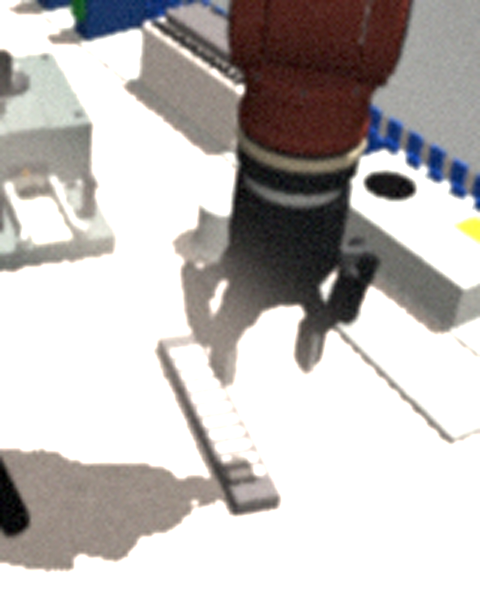

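The open fingertips sit about 27 mm above the reported TCP, so the true tip is roughly 20 mm higher than nominal. Laterally they are on target. I'll go down by touch instead.

```bash
python3 - <<'E'
from h import *
g=sensors.read_position()[:2]
claw.grip(.05,60)
robot.movel([*g,.0],v=.15)
hit=robot.movel([*g,-.035],v=.04,max_force=4); p=sensors.read_position(); print(t(),'touch',hit,p,F())
robot.movel([*g,p[2]+.004],v=.05)
claw.grip(.02,90); p=sensors.read_position(); print(t(),sensors.read_opening(),sensors.read_grasp_force(),p,F())
open('z0','w').write(str(p[2]))
E
```

```text
9.7 touch True [ 0.52518747 -0.3636531  -0.02678453] [-2.3  1.4  6.9]
10.23 0.03334490656506849 91.46043062210083 [ 0.52555233 -0.3640413  -0.02259071] [0.4 0.9 3.6]
```

```bash
python3 - <<'E'
from h import *
z0=float(open('z0').read()); p=sensors.read_position()
robot.movel([p[0],p[1],z0+.07],v=.15); f1=F()
q=mach(-.215); robot.movel([*q,z0+.07],down(YAW),v=.2)
robot.movel([*q,z0+.034],v=.1); print(t(),f1,F(),sensors.read_opening(),sensors.read_position())
A,d=snap('side','s3'); c,f=K('side'); v,u=np.mgrid[180:330,240:400]; z=d[v,u]
W=(np.stack([(u-c['cx'])/f*z,(v-c['cy'])/f*z,z],-1)-c['t'])@np.array(c['R'])
ex=np.array([np.cos(YAW),np.sin(YAW)]); r=W[...,:2]-O; a=r@ex; b=r@np.array([-ex[1],ex[0]])
for lo in np.arange(-.24,-.02,.01):
    k=(z>0)&(W[...,2]>.04)&(W[...,2]<.07)&(a>lo)&(a<=lo+.01)&(abs(b)<.03)
    if k.any(): print(lo.round(3),k.sum(),'y',b[k].min().round(4),b[k].max().round(4),'z',np.median(W[k][:,2]).round(4),a[k].max().round(4))
E
```

```text
12.16 [-0.2 -0.3 -2.3] [ 0.2 -0.  -1.5] 0.033776606020871014 [ 0.48967291 -0.23873401  0.01114499]
-0.24 68 y -0.0182 0.0195 z 0.0475 -0.2301
-0.23 123 y -0.0291 0.0293 z 0.0508 -0.22
-0.22 40 y -0.0167 0.0143 z 0.0495 -0.2104
-0.21 38 y -0.0168 0.01 z 0.0491 -0.2002
-0.2 21 y -0.0168 0.0077 z 0.0494 -0.1914
-0.19 24 y -0.0179 0.0042 z 0.0486 -0.1801
-0.18 11 y -0.0171 -0.0021 z 0.0486 -0.1702
-0.17 7 y -0.0183 0.0176 z 0.0475 -0.1603
-0.16 6 y 0.011 0.0181 z 0.0472 -0.1506
-0.15 12 y 0.0079 0.0177 z 0.0476 -0.1403
-0.14 10 y 0.0056 0.018 z 0.0481 -0.1303
-0.13 5 y 0.007 0.0115 z 0.0478 -0.1244
-0.11 2 y 0.0103 0.0165 z 0.0497 -0.1026
-0.1 11 y 0.0067 0.0172 z 0.0481 -0.0907
-0.09 18 y -0.0017 0.0173 z 0.0478 -0.0817
-0.08 19 y -0.0052 0.0171 z 0.0475 -0.0706
-0.07 20 y -0.0078 0.0171 z 0.0475 -0.0604
-0.06 28 y -0.0124 0.0172 z 0.047 -0.0509
-0.05 18 y -0.0163 0.0166 z 0.047 -0.0414
```

The carrier is held level, centred, and its nose is at machine x ≈ -40 mm. Now I'll enter the channel, settle onto the floor and check the side force.

```bash
cat >> h.py <<'E'
Rm=np.array([[np.cos(YAW),np.sin(YAW),0],[-np.sin(YAW),np.cos(YAW),0],[0,0,1]])
MF=lambda:(Rm@sensors.read_contact_force()).round(1)
def MP(): p=sensors.read_position(); return (Rm@np.r_[p[:2]-O,p[2]]).round(4)
E
python3 - <<'E'
from h import *
z0=float(open('z0').read())
robot.movel([*mach(-.215),z0+.036],v=.05); f0=MF()
h=robot.movel([*mach(-.16),z0+.036],v=.05,max_force=6); print(t(),h,MP(),f0,MF())
h=robot.movel([*mach(-.145),z0+.036],v=.04,max_force=6); print(t(),h,MP(),MF())
m=MP()
h=robot.movel([*mach(m[0]),z0+.026],v=.02,max_force=3); print(t(),h,MP(),MF(),z0+.03, sensors.read_torque().round(2))
E
```

```text
13.71 False [-0.1598  0.0003  0.0132] [ 0.  -0.8 -1.1] [ 1.5  3.1 -2.3]
14.23 False [-0.1445  0.      0.0134] [ 1.6  1.8 -2.8]
14.54 True [-0.1445  0.001   0.009 ] [-0.2 -0.4 -2.6] 0.007409293758856232 [-0.17  0.11  0.  ]
```

```bash
python3 - <<'E'
from h import *
z=.0082
for x in(-.125,-.11,-.095,-.08):
    h=robot.movel([*mach(x),z],v=.04,max_force=16); print(t(),h,MP(),MF(),sensors.read_opening().round(4))
    if h: break
E
```

```text
Traceback (most recent call last):
AttributeError: 'float' object has no attribute 'round'
```

```bash
python3 - <<'E'
from h import *
z=.0082; print(t(),MP(),MF())
for x in(-.11,-.095,-.08):
    h=robot.movel([*mach(x),z],v=.04,max_force=16); print(t(),h,MP(),MF(),sensors.read_torque().round(2))
    if h: break
E
```

```text
15.17 [-1.246e-01  1.000e-04  8.100e-03] [ 0.3  1.4 -0.9]
15.69 False [-1.109e-01 -1.000e-04  8.400e-03] [-7.4  1.9 -0.8] [-1.52  0.93  0.46]
16.22 False [-0.0952 -0.0001  0.0084] [-3.8  1.3 -1.7] [-0.88  0.63  0.27]
16.74 False [-0.0799 -0.0001  0.0082] [-3.7  0.9 -2.6] [-0.69  0.32  0.2 ]
```

The bail is lifted and the drag is about 4 N. Now the slow final push with 8 N over that.

```bash
python3 - <<'E'
from h import *
z=.0082
h=robot.movel([*mach(-.046),z],v=.015,max_force=8); print(t(),h,MP(),MF())
robot.hold(.2); print(MP(),MF(),sensors.read_opening())
E
```

```text
17.7 True [-0.0717  0.0002  0.0078] [-2.4 -2.3 -2.1]
[-0.0717  0.0004  0.0075] [-0.3 -3.1 -0.8] 0.03354222919742972
```

```bash
python3 - <<'E'
from h import *
z=.0082
h=robot.movel([*mach(-.046),z],v=.012,max_force=11); print(t(),h,MP(),MF())
robot.hold(.1); print(MP(),MF())
E
```

```text
18.47 True [-0.0719  0.0006  0.0074] [-1.3  0.7  3.6]
[-0.0719  0.0005  0.0074] [-1.6  1.1  4.6]
```

```bash
python3 - <<'E'
from h import *
for y in(-.0008,.0008,0):
    robot.movel([*mach(-.0725,y),.0082],v=.03); a=MF()
    h=robot.movel([*mach(-.06,y),.0082],v=.015,max_force=11); print(t(),h,MP(),a,MF())
A,d=snap('side','s4'); c,f=K('side'); v,u=np.mgrid[160:300,240:380]; z=d[v,u]
W=(np.stack([(u-c['cx'])/f*z,(v-c['cy'])/f*z,z],-1)-c['t'])@np.array(c['R'])
r=W[...,:2]-O; ex=Rm[0,:2]; a=r@ex; b=r@Rm[1,:2]
for lo in np.arange(-.12,.09,.01):
    k=(z>0)&(W[...,2]>.036)&(W[...,2]<.07)&(a>lo)&(a<=lo+.01)&(abs(b)<.015)
    if k.any(): print(lo.round(3),k.sum(),'y',b[k].min().round(4),b[k].max().round(4),'z',np.median(W[k][:,2]).round(4),a[k].min().round(4))
E
```

```text
19.16 True [-0.0719  0.0002  0.0074] [2.6 2.4 0.3] [-2.1  0.1  2.9]
19.74 True [-0.0721  0.0008  0.0079] [ 4.8 -1.3 -1.8] [-1.4 -0.7  0. ]
20.32 True [-0.0721  0.0006  0.0077] [ 2.3  0.1 -0.4] [-1.   0.4  1.4]
-0.1 41 y -0.0146 0.014 z 0.042 -0.0978
-0.09 26 y -0.0137 0.0149 z 0.0454 -0.0899
-0.08 23 y -0.0141 0.0147 z 0.045 -0.0797
-0.07 22 y -0.015 0.0112 z 0.0456 -0.0699
-0.06 19 y -0.0149 0.0087 z 0.0457 -0.06
-0.05 18 y -0.0126 0.0081 z 0.0457 -0.0494
-0.04 11 y -0.0135 0.0022 z 0.0455 -0.0387
-0.03 8 y -0.0131 -0.0027 z 0.0457 -0.0298
-0.02 4 y -0.0138 -0.0104 z 0.0449 -0.0155
-0.01 1 y 0.0141 0.0141 z 0.0451 -0.0045
-0.0 4 y 0.0118 0.0139 z 0.0453 0.0004
0.01 5 y 0.0082 0.0146 z 0.0447 0.0106
0.02 9 y 0.0053 0.015 z 0.0461 0.0209
0.03 4 y 0.0064 0.0119 z 0.0447 0.0313
0.04 1 y 0.0069 0.0069 z 0.0429 0.0442
0.06 9 y 0.0032 0.0137 z 0.0515 0.0653
0.07 6 y 0.0027 0.0124 z 0.0512 0.0702
0.08 21 y -0.0053 0.0148 z 0.0652 0.0836
```

The stop is firm and repeatable at x = -72 mm whatever the sideways offset. The tail is at about -97 mm, so the nose is at about 103 mm, within the home range. I'll release, then seat it once more with a gentle shut-finger push on the tail, which also verifies it.

```bash
python3 - <<'E'
from h import *
claw.grip(.07); print(t(),MF())
p=MP(); robot.movel([*mach(p[0],p[1]),.075],v=.2)
robot.movel([*mach(-.14,0),.075],v=.2); claw.grip(.0,40)
robot.movel([*mach(-.14,0),.014],v=.15); a=MF()
h=robot.movel([*mach(-.098,0),.014],v=.02,max_force=10); print(t(),h,MP(),a,MF())
m=MP(); robot.movel([*mach(m[0]-.02,0),.014],v=.1); 
h=robot.movel([*mach(-.098,0),.014],v=.02,max_force=10); print(t(),h,MP(),MF())
m=MP(); robot.movel([*mach(m[0]-.02,0),.014],v=.1); robot.movel([*mach(-.14,0),.12],v=.25); print(t())
E
```

```text
20.82 [-0.1 -0.6  0.1]
24.62 True [-1.054e-01 -1.000e-04  1.390e-02] [-0.4 -0.7 -0.8] [-1.8 -1.6  2. ]
25.95 True [-1.054e-01 -1.000e-04  1.390e-02] [-2.8 -1.2  1.1]
26.88
```

Both tail pushes stopped at the same place, so the carrier is home. Now the crank: grip the knob and do a first short arc to check timing and forces.

```bash
cat >> h.py <<'E'
AX=mach(.175); KN=np.array([.5566,.0983]); TH0=np.arctan2(*(KN-AX)[::-1])
def circ(th): return AX+.05*np.array([np.cos(th),np.sin(th)])
E
python3 - <<'E'
from h import *
print(AX,TH0,np.linalg.norm(KN-AX))
claw.grip(.06); k=circ(TH0)
robot.movel([*mach(-.05),.2],v=.3); robot.movel([*k,.2],v=.3)
a=F(); h=robot.movel([*k,.113],v=.12,max_force=6); print(t(),h,sensors.read_position(),F())
if not h:
    claw.grip(.01,30); print(t(),sensors.read_opening(),sensors.read_grasp_force(),F())
    for i in range(1,5): robot.movel([*circ(TH0-i*2*np.pi/24),.113],v=.08); print(t(),F())
E
```

```text
[0.5875165  0.13902584] -2.2201196856355248 0.05113143671815148
29.65 False [0.55779822 0.098959   0.11389882] [ 0.4 -0.2  0.3]
30.07 0.02299041326924379 29.376943444367498 [-0.2  0.2  4.3]
30.38 [-1.   0.7  6.2]
30.7 [-0.3  2.   6.3]
31.02 [-0.1  1.3  6.9]
31.33 [0.  2.3 6. ]
```

```bash
python3 - <<'E'
from h import *
fm=0
for i in range(5,73):
    robot.movel([*circ(TH0-i*2*np.pi/24),.114],v=.08); fm=max(fm,np.linalg.norm(sensors.read_contact_force()))
    if i%12==0: print(i,t(),F(),sensors.read_opening())
print(fm,sensors.read_position())
E
```

```text
12 33.87 [ 4.   2.6 -1.6] 0.022825865573144373
24 37.67 [-0.   0.4 -0.2] 0.022950482354808677
36 41.47 [ 3.8  1.1 -2.7] 0.02265136289540784
48 45.27 [-1.4  0.8 -1.1] 0.022838786797960486
60 49.07 [ 4.   1.4 -2.1] 0.022843847297246523
72 52.87 [-1.   0.7 -1.8] 0.02311578372881717
10.390698666730321 [0.55713915 0.09982299 0.11398163]
```

```bash
python3 - <<'E'
from h import *
claw.grip(.06); p=sensors.read_position(); robot.movel([p[0],p[1],.215],v=.25); q=sensors.read_joint_pos(); 
robot.movel([.40,.30,.25],v=.3); print(t())
for n,box in(('top',(190,290,140,215)),('side',(250,325,145,235))):
    snap(n,n+'9')
    for tag in('0','9'):
        d=np.load(f'pics/{n}{tag}.npy'); c,f=K(n)
        v,u=np.mgrid[box[2]:box[3],box[0]:box[1]]; z=d[v,u]
        W=(np.stack([(u-c['cx'])/f*z,(v-c['cy'])/f*z,z],-1)-c['t'])@np.array(c['R'])
        k=(W[...,2]>.158)&(W[...,2]<.175)&(z>0); print(n,tag,k.sum(),W[k].mean(0).round(4))
A=cv2.imread('pics/top9.png')[130:225,180:310];B=cv2.imread('pics/side9.png')[130:260,240:340]
A=cv2.resize(A,(520,380));B=cv2.resize(B,(280,364)); cv2.imwrite('pics/end.png',cv2.convertScaleAbs(np.hstack([A,cv2.copyMakeBorder(B,0,16,0,0,0)]),alpha=1.4))
E
```

```text
54.87
top 0 39 [0.5576 0.1    0.1639]
top 9 36 [0.5568 0.1    0.1636]
side 0 34 [0.5556 0.0966 0.1628]
side 9 33 [0.5558 0.0983 0.1629]
```

View pics/end.png

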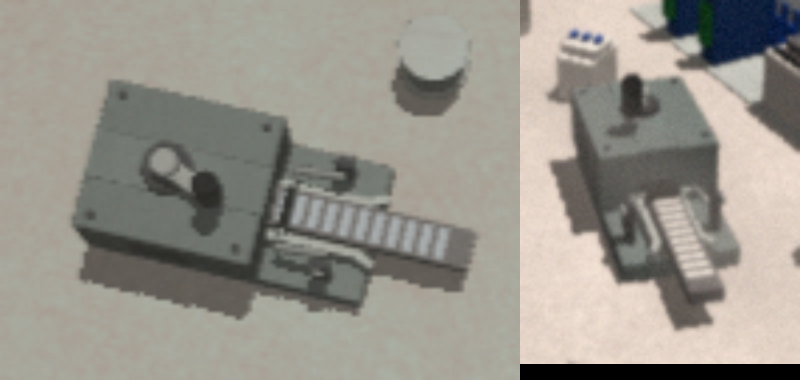

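The final picture shows the carrier, tags up, in the channel under the bail (roller at about (290,205) in the top half). The crank knob at (207,187) is within 1–2 mm of where it started. I'll hand it in.

```bash
python3 -c "
from h import *
print(sign_off(),t())"
```

```text
the job is handed in; nothing more can be done
the job is handed in; nothing more can be done
```

The job is handed in at about 55 s of the 72 s allowed: the carrier is home under the bail, stopping at the same point on every push, and the crank had three clockwise turns with its knob back within about 2 mm; the stop and pin can't be read directly, and the judge's verdict wasn't shown.

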